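# Shake the emptied parts tins and set out the one that is not empty

### The arm

A 7-joint arm with a two-finger parallel gripper is mounted at the origin on a cart in front of the work surface, level with it; the furniture and walls round the work are solid. World frame = base frame: x ahead of the robot, y to its left, z up, the work surface at z = 0. Lengths are in m, angles in rad, forces in N, time in s.
With the tool pointing down it reaches from about 0.4 to 0.9 m from the base axis. Payload 5.5 kg.
Tool frame: the origin (TCP) lies midway between the tips of the shut fingers; the grasp point (between the pads) lies 19 mm behind it; z points along the fingers, y is the line along which they close (so a half turn about z gives the same grasp; the last joint's range is limited). The gripper opens to 92 mm and grips with 3 to 60 N. Pads are 19 mm wide; open, the fingers measure 130 mm over their backs; the gripper's body (75 mm by 190 mm) begins 47 mm behind the grasp point.
Start: joints at [1.525, 0.501, -0.427, 1.55, 0.221, 1.138, -0.21], TCP at [0.198, -0.619, 0.204] pointing down, gripper open.
Joint ranges: [-2.88, 2.88], [-0.31, 2.03], [-1.54, 1.56], [0.2, 2.42], [-1.41, 4.55], [0.19, 2.02], [-2.57, 2.57]. Speed limits (rad/s): [2.57, 2.57, 3.14, 3.14, 3.14, 3.14, 3.14].

### API

Orientations are given as a 3x3 rotation matrix whose columns are the frame's x, y, z axes.
In Python, from bench import env, grab_frame, camera_model, order gives the robot as it stands.
- The arm moves only by the tool step_arm, never from a script. Its argument "series" is a list of rows, each an object of numbers: "tx", "ty", "tz": the shift along the tool's x, y, z in mm; "twist": the turn about the tool's z in rad; "hand": the gripper command: -1 is fully open, 1 is shut, values between are in proportion. A call has 1 to 20 rows; each row is the pose to reach, as a shift and turn from the pose commanded when the call began, along the tool's axes at that moment; what a row does not reach only later rows make up. A row lasts 1/12 s, in which the tool goes at most 41.7 mm and 7.16 degrees, less where a joint would pass 70% of its speed; a pose out of reach is approached as far as the arm can. A call with a gripper value outside its range is refused whole. The fingers move at their own pace and stop on an object; "squeeze" is the grip in N (left out, the last holds). Time passes only in rows, so rows that repeat a pose let the fingers close. It gives the time, the measured TCP pose, the force, the opening and the grip force at its end, in the units of the state.
- env.get_state(): the state, without advancing time (a new reading comes with each control period).
- grab_frame(name): name is "scene" or "top" or "wrist"; returns (picture, depth): 480x640x3 uint8, blue, green, red; 480x640 float32, m along the optical axis (not along the pixel's ray), 0 where there is no reading.
- camera_model(name): a dict with "fx", "fy", "cx", "cy" (pixels), "rvec" (rotation vector, rad) and "tvec" (3), from world to camera coordinates, as OpenCV has them; the wrist camera has in their place "T_tool_cam" (4x4, takes a point from camera to tool coordinates, whose origin is the TCP and whose axes are the flange's). Camera axes: x right, y down, z forward; pixel columns grow to the right and rows downward; lengths in m; the calibration is good to about 2 mm. The wrist camera is an equidistant fisheye: a pixel r from the principal point sees the ray r / f radians off the axis. A picture is of the moment at which its call begins: read the wrist's pose just before it. camera_model takes no time and is no camera call.
- order.job_done(): hands the job in; it is judged then, once.
The state is a dict: "time_s": time; "q": joint angles; "dq": joint speeds; "joint_torque": joint torques, N m; "position": TCP position; "tcp_rot": TCP orientation; "contact_force": force on the tool from outside, world axes, zero at the start; "moment": the same for the moment, N m; "gripper_width": opening from 0.0 (shut) to 1.0 (fully open); "grip_force": force on a finger pad.
Only numpy, scipy, OpenCV 4.12 (cv2) and the standard library are available. Lean on these libraries where they do the work, as an engineer would, in place of code of your own. Each camera call takes 0.05 s, during which the arm holds its last target. There are 200 camera calls.

### The job

These two parts tins should both be empty, but one still has a bearing ball in it. Check the left tin and then the right one: lift it clear of the desk and tip it well over, latch end up and then latch end down, to feel whether anything rolls inside. Set the tin that still holds the ball gently and upright on the middle of the form pad, leave the empty one standing upright on the bare desk, and do not disturb the stamp and the sample box.

Things in the scene. Friction and masses are not known exactly. Their poses are not given: they have to be found in the camera images.
- tin_left: left one (as the robot sees it) of two identical closed aluminium tins, loose, 110 long x 56 wide x 52 mm high, flat sides, lid fixed shut with a blank label. Origin: centre of underside; x along the length from latch end to hinge end, z up. The black latch tab (6 mm proud) is on the -x end, which faces the robot within 0.35 rad. Empty, a tin weighs 0.11 to 0.17 kg
- tin_right: right one of the two tins, same form, axes and empty weight as the left; their centres are 130 mm or more apart and they never swap sides. Exactly one of the two, which one differs from run to run, still holds an unseen steel ball (38 mm, 0.19 to 0.26 kg) that rolls freely from end to end inside it
- form_pad: white pad of blank forms lying on the desk behind the tins, fixed, 112 mm (its x) by 151 mm (its y), its firm top face 10 mm above the desk (a curled sheet edge reaches 14 mm). Origin: centre of its underside; z up
- stamp: bystander: wooden hand stamp standing on the desk, loose, 24 x 45 mm, 66 mm high; origin: centre of its underside
- sample_box: bystander: flat closed sample box, loose, 69 x 92 mm, 20 mm high; origin: centre of its underside
Things that resemble listed ones, but are neither listed nor needed, are in the scene too. Leave any green or red look-alike of the tin_left alone.

How it is judged:
On the way, in this order (a step that is already met when the one before it is completed fails the run):
1. the left tin, its underside centre at least 60 mm above the desk, is tipped latch end up by at least 20 degrees (height (world z) of tin_left above 0.06 m and angle between tin_left's own x axis and vertical above 1.92 rad), for 0.2 s.
2. then the left tin, still in the air, is tipped latch end down by at least 20 degrees (height (world z) of tin_left above 0.06 m and angle between tin_left's own x axis and vertical below 1.22 rad), for 0.2 s.
3. the right tin, in the air likewise, is tipped latch end up by at least 20 degrees (height (world z) of tin_right above 0.06 m and angle between tin_right's own x axis and vertical above 1.92 rad), for 0.2 s.
4. then the right tin, still in the air, is tipped latch end down by at least 20 degrees (height (world z) of tin_right above 0.06 m and angle between tin_right's own x axis and vertical below 1.22 rad), for 0.2 s.
At the end, for the whole second after the job is handed in: The tin that holds the ball stands upright (within 0.1 rad) and still on the form pad, its centre within 35 mm of the pad's centre, and presses on the pad with more than 2.35 N, which the empty tin cannot; the empty tin stands upright and still on the desk, clear of the pad (((contact force between form_pad and tin_left above 2.35 N and horizontal distance between tin_left and form_pad below 0.035 m and height (world z) of tin_left between 0.008 and 0.02 m and angle between each of tin_left, tin_right's own z axis and vertical below 0.1 rad and linear speed of each of tin_left, tin_right below 0.02 m/s and contact force between form_pad and tin_right below 0.1 N and height (world z) of tin_right between -0.005 and 0.005 m) or (contact force between form_pad and tin_right above 2.35 N and horizontal distance between tin_right and form_pad below 0.035 m and height (world z) of tin_right between 0.008 and 0.02 m and angle between each of tin_right, tin_left's own z axis and vertical below 0.1 rad and linear speed of each of tin_right, tin_left below 0.02 m/s and contact force between form_pad and tin_left below 0.1 N and height (world z) of tin_left between -0.005 and 0.005 m))); the robot touches nothing.
It fails at once if the stamp or the sample box is moved by more than 25 mm or the stamp knocked over (distance of any of stamp, sample_box from where it was at the start of the episode above 0.025 m or angle between stamp's own z axis and vertical above 0.5 rad).
It fails at once if a tin is dropped or slammed onto the form pad (still moving faster than 0.5 m/s as it meets the pad, as after a fall of 13 mm or more) ((horizontal distance between tin_left and form_pad below 0.08 m and height (world z) of tin_left below 0.025 m and linear speed of tin_left above 0.5 m/s) or (horizontal distance between tin_right and form_pad below 0.08 m and height (world z) of tin_right below 0.025 m and linear speed of tin_right above 0.5 m/s)).
It also fails if it takes over 64 s, if anything falls off the work surface, if the arm or the gripper's body presses on something with over 40 N, if the wrist force passes 120 N, or if a joint passes its speed limit or range.

## Working session

There is one attempt and no reset: what is moved stays moved. The work goes in short steps, Python scripts to look and compute and a tool call to move; the robot and the scene stay as the last step left them, time stands still between calls to the robot, and variables do not carry over. Pictures are saved under pics/ and viewed, at most 12 in all, crops included, and the job is handed in when it is done.

Besides the shell and the picture viewer there is one more tool, called as name([rows], argument=value, ...), one row to a line, values as JSON. step_arm: Moves the arm, as the interface text tells. Its arguments: {"type":"object","properties":{"series":{"type":"array"},"squeeze":{"type":"number"}},"required":["series"]}

```bash
ls; mkdir -p pics; cat > h.py <<'E'
import numpy as np, cv2
from bench import env, grab_frame, camera_model, order
def Rt(n):
    m=camera_model(n); return m,cv2.Rodrigues(np.array(m['rvec'],float))[0],np.array(m['tvec'],float).ravel()
def cloud(n,d):
    m,R,t=Rt(n); v,u=np.mgrid[:480,:640]
    c=np.stack([(u-m['cx'])/m['fx']*d,(v-m['cy'])/m['fy']*d,d],-1)
    return (c-t)@R
E
python3 - <<'E'
from h import *
for n in('scene','top'):
    p,d=grab_frame(n); cv2.imwrite(f'pics/{n}0.png',p); np.savez(f'{n}0.npz',p=p,d=d)
    m,R,t=Rt(n); print(n,m['fx'],-R.T@t)
s=env.get_state(); print({k:np.round(s[k],3).tolist() for k in s})
E
```

```text
pics
scene 564.637223146317 [-0.036546    1.07449147  0.50153226]
top 579.1079949180593 [0.47138236 0.36871288 1.258805  ]
{'time_s': 0.1, 'q': [1.525, 0.502, -0.427, 1.551, 0.221, 1.138, -0.21], 'dq': [0.001, -0.004, -0.002, -0.004, -0.0, -0.0, 0.002], 'joint_torque': [-0.01, -56.787, -5.838, -27.991, -0.069, 0.024, 0.0], 'position': [0.197, -0.619, 0.203], 'tcp_rot': [[0.953, 0.304, -0.0], [0.304, -0.953, 0.002], [0.0, -0.002, -1.0]], 'contact_force': [0.051, -0.607, -0.124], 'moment': [0.053, 0.009, -0.024], 'grip_force': 0.0, 'gripper_width': 1.001}
```

View pics/top0.png

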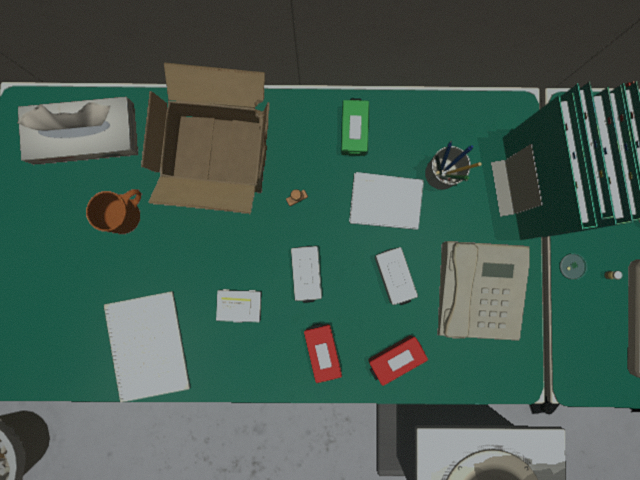

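View pics/scene0.png

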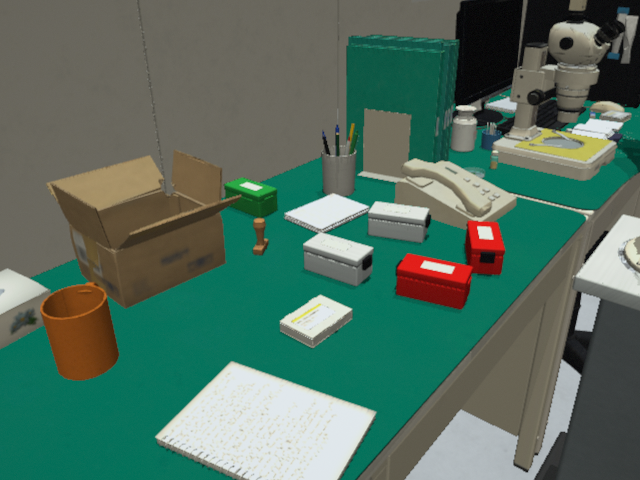

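The top view has +x up and +y to the left.
- **Tins:** the aluminium tins are at about (306,273) for the left and (396,275) for the right. The red tins at (322,353) and (398,361) and the green one at (355,127) are look-alikes.
- **Form pad:** the white pad behind the tins at (386,200). The larger sheet at (146,345) is a notebook in front of them.
- **Bystanders:** the stamp is at (296,198) and the sample box at (238,305).

Next I measure these from depth and take one enlarged crop to confirm them.

```bash
python3 - <<'E'
from h import *
z=np.load('top0.npz');p,d=z['p'],z['d'];P=cloud('top',d)
hsv=cv2.cvtColor(p,cv2.COLOR_BGR2HSV)
print('desk z',np.median(P[240:260,200:270,2]))
def box(name,c,h,zl,zh,white=True):
    x,y=c;m=np.zeros(d.shape,bool);m[y-h:y+h,x-h:x+h]=1
    m&=(P[...,2]>zl)&(P[...,2]<zh)
    if white:m&=hsv[...,1]<90
    n,l,st,_=cv2.connectedComponentsWithStats(m.astype(np.uint8));
    k=1+np.argmax(st[1:,4]);m=l==k
    q=P[m];r=cv2.minAreaRect((q[:,:2]*1000).astype(np.float32))
    b=cv2.boxPoints(r);e=[b[1]-b[0],b[2]-b[1]];e=max(e,key=np.linalg.norm)
    a=np.arctan2(e[1],e[0]); a=(a+np.pi/2)%np.pi-np.pi/2
    print(name,'c',np.round(r[0]),'size',np.round(r[1]),'long axis yaw',round(a,3),'z',np.round(np.median(q[:,2]),4),m.sum())
box('L',(306,273),38,.035,.07);box('R',(396,275),38,.035,.07)
box('pad',(386,200),45,.005,.02);box('stamp',(296,198),20,.02,.09,False);box('sample',(238,305),35,.01,.03,False)
for n,c in dict(redL=(322,353),redR=(398,361),phone=(485,290),cup=(450,165)).items():
    x,y=c; w=P[y-60:y+60,x-50:x+50]; w=w[w[...,2]>.03]; print(n,P[y,x].round(3))
print('phone left edge',P[250:335:20,442].round(3).tolist())
cv2.imwrite('pics/crop.png',cv2.resize(p[170:400,280:540],None,fx=3,fy=2.6*1,interpolation=cv2.INTER_CUBIC))
E
```

```text
desk z -0.0008092107220509072
L c [478. 397.] size [116.  56.] long axis yaw 0.085 z 0.0515 1442
R c [474. 208.] size [116.  56.] long axis yaw 0.336 z 0.0516 1460
pad c [638. 225.] size [153. 111.] long axis yaw 1.469 z 0.0123 3445
stamp c [643. 420.] size [21. 23.] long axis yaw -1.553 z 0.06 101
sample c [409. 542.] size [92. 67.] long axis yaw 1.538 z 0.0182 1344
redL [0.314 0.362 0.049]
redR [0.299 0.205 0.053]
phone [0.446 0.024 0.054]
cup [0.71  0.094 0.046]
phone left edge [[0.531, 0.105, 0.013], [0.488, 0.106, 0.019], [0.445, 0.11, 0.037], [0.403, 0.111, 0.037], [0.361, 0.108, 0.026]]
```

View pics/crop.png

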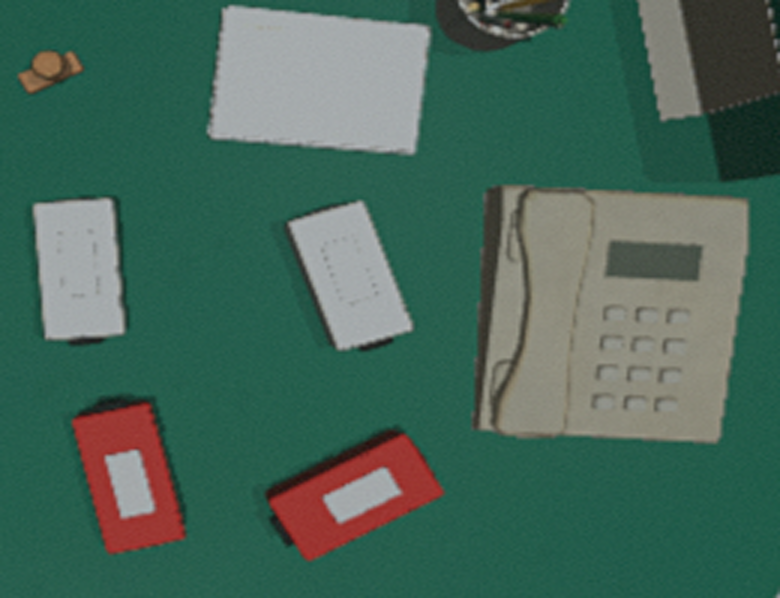

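The crop confirms two bare aluminium tins, with the black latch tabs at crop (85,341) and (375,345), facing the robot. The blank pad lies behind them. Next I check the obstacle heights along the approach.

```bash
python3 - <<'E'
from h import *
Q=[]
for n in('scene','top'):
    z=np.load(n+'0.npz');P=cloud(n,z['d'])[z['d']>0];Q.append(P)
Q=np.concatenate(Q)
print('     x',*range(0,90,5))
for y in range(35,-80,-5):
    r=[]
    for x in range(0,90,5):
        s=Q[(abs(Q[:,0]*100-x-2.5)<2.5)&(abs(Q[:,1]*100-y-2.5)<2.5)]
        r.append(int(np.percentile(s[:,2],99)*100) if len(s)>5 else '..')
    print(y,*[str(i).rjust(4) for i in r])
E
```

```text
x 0 5 10 15 20 25 30 35 40 45 50 55 60 65 70 75 80 85
35  -73   ..   ..   ..    0    5    5    5    5    5    5    0    0    0    0    0    0    0
30  -73   ..   ..   ..    0    5    5    5    0    0    0    1    1    0    5    5    5    4
25  -73   ..   ..   ..    0    5    5    0    0    0    4    1    1    1    5    5    5    4
20  -73   ..   ..   ..    0    5    5    0    5    5    5    1    1    1    0    0    0    0
15    0    0    0    0    0    5    5    0    5    5    5    1    1    1    0    0    0    0
10    0    0    0    0    0    0    5    7    7    8    9    0    0   14   13    0    0    0
5    1    1    0    0    0    0    4    7    9   10   10    0    0   15   14    0    0    0
0   ..    6    1    0    0    0    2    4    5    6    6    0    0    0    0    0    0    0
-5   ..    6    1    0    0    0    2    4    5    6    6    0   28   30   30   30    0    0
-10    1    1    0    0    0    0    0    3    5    6    6   31   31   31   31   32    0    0
-15    0    0    0    0    0    0    0    0    0    0    0   31   31   31   31   31   30    0
-20    0    0    0    0
[... 404 characters left out ...]
28   22   11   11   ..   ..   ..   ..   ..
-45  -73   ..   ..    0    0   34   34   39   37   28   22    6    0   35   36   ..   ..   ..
-50  -73   ..  -28    0    0   33   34   33   18   ..   ..   ..    0   37   37   ..   ..   ..
-55  -73   ..   ..    0    0    4    4    4    4    4   ..    2    1   37   32   ..   ..   ..
-60  -73   ..   ..   ..    0    0   ..    4    4   ..   ..    3    2   36   ..   ..   ..   ..
-65  -73   ..   ..   ..    0    0    2    2   ..    2    2    3    2   36   35    1   ..   ..
-70  -68   ..   ..   ..    0    0    2    2    2    2    2   ..    2   36   35    1   ..   ..
-75  -71   ..   ..   ..    0    0    2    2    2    2    2   ..    0   35   35   ..   ..   ..
```

step_arm([
  {"tz": -270},
  {"tz": -270},
  {"tz": -270},
  {"tz": -270},
  {"tz": -270},
  {"tz": -270},
  {"tz": -270},
  {"tz": -270},
  {"tx": 273,"ty": -122,"tz": -270},
  {"tx": 273,"ty": -122,"tz": -270},
  {"tx": 273,"ty": -122,"tz": -270},
  {"tx": 273,"ty": -122,"tz": -270},
  {"tx": 273,"ty": -122,"tz": -270},
  {"tx": 273,"ty": -122,"tz": -270},
  {"tx": 273,"ty": -122,"tz": -270},
  {"tx": 273,"ty": -122,"tz": -270},
])

```text
$.series[0]: bad value
```

step_arm([
  {"tx": 0,"ty": 0,"tz": -270,"twist": 0,"hand": -1},
  {"tx": 0,"ty": 0,"tz": -270,"twist": 0,"hand": -1},
  {"tx": 0,"ty": 0,"tz": -270,"twist": 0,"hand": -1},
  {"tx": 0,"ty": 0,"tz": -270,"twist": 0,"hand": -1},
  {"tx": 0,"ty": 0,"tz": -270,"twist": 0,"hand": -1},
  {"tx": 0,"ty": 0,"tz": -270,"twist": 0,"hand": -1},
  {"tx": 0,"ty": 0,"tz": -270,"twist": 0,"hand": -1},
  {"tx": 273,"ty": -122,"tz": -270,"twist": 0,"hand": -1},
  {"tx": 273,"ty": -122,"tz": -270,"twist": 0,"hand": -1},
  {"tx": 273,"ty": -122,"tz": -270,"twist": 0,"hand": -1},
  {"tx": 273,"ty": -122,"tz": -270,"twist": 0,"hand": -1},
  {"tx": 273,"ty": -122,"tz": -270,"twist": 0,"hand": -1},
  {"tx": 273,"ty": -122,"tz": -270,"twist": 0,"hand": -1},
  {"tx": 273,"ty": -122,"tz": -270,"twist": 0,"hand": -1},
])

```text
time_s: 1.27
position: [0.416, -0.4232, 0.4736]
tcp_rot: [[0.953, 0.304, -0.001], [0.304, -0.953, 0.0], [-0.001, -0.0, -1.0]]
contact_force: [0.7, 0.3, -0.3]
gripper_width: 0.998
grip_force: 0.0
```

step_arm([
  {"tx": 154,"ty": -287,"tz": 0,"twist": 0,"hand": -1},
  {"tx": 154,"ty": -287,"tz": 0,"twist": 0,"hand": -1},
  {"tx": 154,"ty": -287,"tz": 0,"twist": 0,"hand": -1},
  {"tx": 154,"ty": -287,"tz": 0,"twist": 0,"hand": -1},
  {"tx": 154,"ty": -287,"tz": 0,"twist": 0,"hand": -1},
  {"tx": 154,"ty": -287,"tz": 0,"twist": 0,"hand": -1},
  {"tx": 154,"ty": -287,"tz": 0,"twist": 0,"hand": -1},
  {"tx": 154,"ty": -287,"tz": 0,"twist": 0,"hand": -1},
  {"tx": 262,"ty": -770,"tz": 0,"twist": 0.224,"hand": -1},
  {"tx": 262,"ty": -770,"tz": 0,"twist": 0.224,"hand": -1},
  {"tx": 262,"ty": -770,"tz": 0,"twist": 0.224,"hand": -1},
  {"tx": 262,"ty": -770,"tz": 0,"twist": 0.224,"hand": -1},
  {"tx": 262,"ty": -770,"tz": 0,"twist": 0.224,"hand": -1},
  {"tx": 262,"ty": -770,"tz": 0,"twist": 0.224,"hand": -1},
  {"tx": 262,"ty": -770,"tz": 0,"twist": 0.224,"hand": -1},
  {"tx": 262,"ty": -770,"tz": 0,"twist": 0.224,"hand": -1},
  {"tx": 262,"ty": -770,"tz": 320,"twist": 0.224,"hand": -1},
  {"tx": 262,"ty": -770,"tz": 320,"twist": 0.224,"hand": -1},
  {"tx": 262,"ty": -770,"tz": 320,"twist": 0.224,"hand": -1},
  {"tx": 262,"ty": -770,"tz": 320,"twist": 0.224,"hand": -1},
])

```text
time_s: 2.93
position: [0.4379, 0.3018, 0.3235]
tcp_rot: [[0.996, 0.085, 0.0], [0.085, -0.996, -0.0], [0.0, 0.0, -1.0]]
contact_force: [1.1, 0.1, 0.7]
gripper_width: 1.003
grip_force: 0.0
```

step_arm([
  {"tx": 6,"ty": -91,"tz": 173,"twist": 0,"hand": -1},
  {"tx": 6,"ty": -91,"tz": 173,"twist": 0,"hand": -1},
  {"tx": 6,"ty": -91,"tz": 173,"twist": 0,"hand": -1},
  {"tx": 6,"ty": -91,"tz": 173,"twist": 0,"hand": -1},
  {"tx": 6,"ty": -91,"tz": 173,"twist": 0,"hand": -1},
  {"tx": 6,"ty": -91,"tz": 173,"twist": 0,"hand": -1},
  {"tx": 6,"ty": -91,"tz": 173,"twist": 0,"hand": -1},
  {"tx": 6,"ty": -91,"tz": 173,"twist": 0,"hand": -1},
])

```text
time_s: 3.6
position: [0.437, 0.3925, 0.1535]
tcp_rot: [[0.996, 0.085, 0.001], [0.085, -0.996, 0.0], [0.001, -0.0, -1.0]]
contact_force: [0.6, 0.1, 0.9]
gripper_width: 1.0
grip_force: 0.0
```

step_arm([
  {"tx": 0,"ty": 0,"tz": 40,"twist": 0,"hand": -1},
  {"tx": 0,"ty": 0,"tz": 80,"twist": 0,"hand": -1},
  {"tx": 0,"ty": 0,"tz": 115,"twist": 0,"hand": -1},
  {"tx": 0,"ty": 0,"tz": 137,"twist": 0,"hand": -1},
  {"tx": 0,"ty": 0,"tz": 137,"twist": 0,"hand": -1},
  {"tx": 0,"ty": 0,"tz": 137,"twist": 0,"hand": 1},
  {"tx": 0,"ty": 0,"tz": 137,"twist": 0,"hand": 1},
  {"tx": 0,"ty": 0,"tz": 137,"twist": 0,"hand": 1},
  {"tx": 0,"ty": 0,"tz": 137,"twist": 0,"hand": 1},
  {"tx": 0,"ty": 0,"tz": 137,"twist": 0,"hand": 1},
  {"tx": 0,"ty": 0,"tz": 137,"twist": 0,"hand": 1},
  {"tx": 0,"ty": 0,"tz": 137,"twist": 0,"hand": 1},
], squeeze=4)

```text
time_s: 4.6
position: [0.4373, 0.3928, 0.0164]
tcp_rot: [[0.996, 0.085, 0.001], [0.085, -0.996, 0.001], [0.001, -0.001, -1.0]]
contact_force: [0.1, -0.3, 5.8]
gripper_width: 0.609
grip_force: 4.0
```

step_arm([
  {"tx": 4,"ty": 0,"tz": -9,"twist": 0,"hand": 1},
  {"tx": 8,"ty": 0,"tz": -17,"twist": 0,"hand": 1},
  {"tx": 12,"ty": 0,"tz": -25,"twist": 0,"hand": 1},
  {"tx": 18,"ty": 0,"tz": -32,"twist": 0,"hand": 1},
  {"tx": 24,"ty": 0,"tz": -39,"twist": 0,"hand": 1},
  {"tx": 31,"ty": 0,"tz": -45,"twist": 0,"hand": 1},
  {"tx": 37,"ty": 0,"tz": -50,"twist": 0,"hand": 1},
  {"tx": 43,"ty": 0,"tz": -54,"twist": 0,"hand": 1},
  {"tx": 43,"ty": 0,"tz": -54,"twist": 0,"hand": 1},
  {"tx": 43,"ty": 0,"tz": -54,"twist": 0,"hand": 1},
])

```text
time_s: 5.43
position: [0.48, 0.3957, 0.0694]
tcp_rot: [[0.996, 0.084, 0.0], [0.084, -0.996, 0.0], [0.0, -0.0, -1.0]]
contact_force: [-0.2, 0.2, -0.9]
gripper_width: 0.607
grip_force: 4.0
```

```bash
python3 - <<'E'
from h import *
p,d=grab_frame('scene'); cv2.imwrite('pics/s1.png',cv2.resize(p[120:340,240:500],None,fx=3,fy=2.7)); s=env.get_state()
print(s['contact_force'],s['moment'],s['position'],s['time_s'])
E
```

```text
[-0.35182006 -0.89467293 -0.78266753] [ 0.00401142 -0.10503517 -0.01676714] [0.47936086 0.39569647 0.06908545] 5.4833
```

View pics/s1.png

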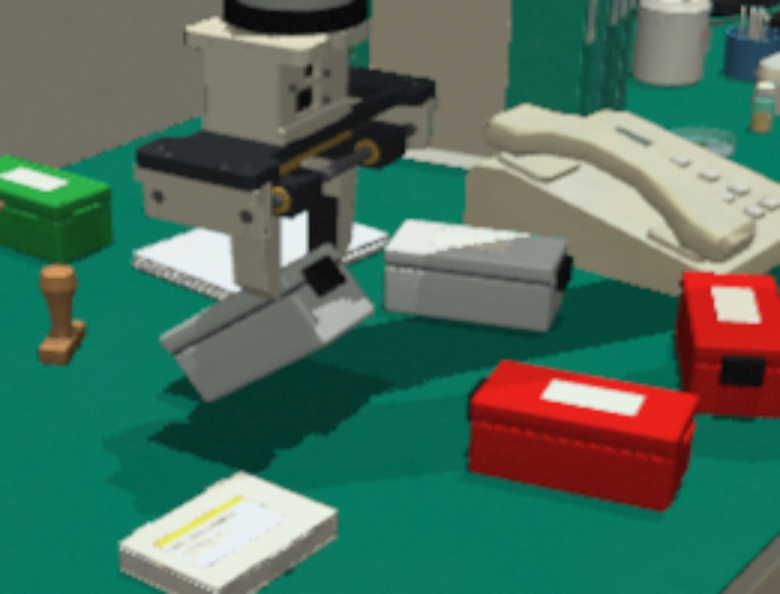

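The tin is gripped at its latch end (crop 320,270) and pivots about 33° latch up, with its hinge end low at crop (200,395). I'll clamp it firmly and lift.

step_arm([
  {"tx": 0,"ty": 0,"tz": 0,"twist": 0,"hand": 1},
  {"tx": 0,"ty": 0,"tz": 0,"twist": 0,"hand": 1},
  {"tx": 0,"ty": 0,"tz": -25,"twist": 0,"hand": 1},
  {"tx": 0,"ty": 0,"tz": -50,"twist": 0,"hand": 1},
  {"tx": 0,"ty": 0,"tz": -75,"twist": 0,"hand": 1},
  {"tx": 0,"ty": 0,"tz": -75,"twist": 0,"hand": 1},
  {"tx": 0,"ty": 0,"tz": -75,"twist": 0,"hand": 1},
  {"tx": 0,"ty": 0,"tz": -75,"twist": 0,"hand": 1},
  {"tx": 0,"ty": 0,"tz": -75,"twist": 0,"hand": 1},
  {"tx": 0,"ty": 0,"tz": -75,"twist": 0,"hand": 1},
], squeeze=40)

```text
time_s: 6.32
position: [0.4786, 0.395, 0.1427]
tcp_rot: [[0.996, 0.085, -0.002], [0.085, -0.996, -0.002], [-0.003, 0.002, -1.0]]
contact_force: [0.3, 0.2, -1.2]
gripper_width: 0.605
grip_force: 40.0
```

```bash
python3 - <<'E'
from h import *
p,d=grab_frame('scene'); cv2.imwrite('pics/s2.png',cv2.resize(p[120:340,240:500],None,fx=2,fy=2)); s=env.get_state()
print(s['contact_force'],s['moment'],s['position'],s['time_s'])
# tin tilt: fit plane of lower side / get aluminium points near gripper
P=cloud('scene',d); hsv=cv2.cvtColor(p,cv2.COLOR_BGR2HSV)
m=(d>0)&(hsv[...,1]<60)&(abs(P[...,0]-.52)<.09)&(abs(P[...,1]-.425)<.02)&(P[...,2]>.02)&(P[...,2]<.19)
r=cv2.minAreaRect((P[m][:,[0,2]]*1000).astype(np.float32));print(r,m.sum())
E
```

```text
[-0.65010089  0.13518995 -1.88574298] [-0.00183636  0.02220846  0.04558882] [0.47876659 0.39516522 0.14288046] 6.3667
((498.4244079589844, 136.71917724609375), (67.07223510742188, 118.05767822265625), 50.61065673828125) 1878
```

View pics/s2.png

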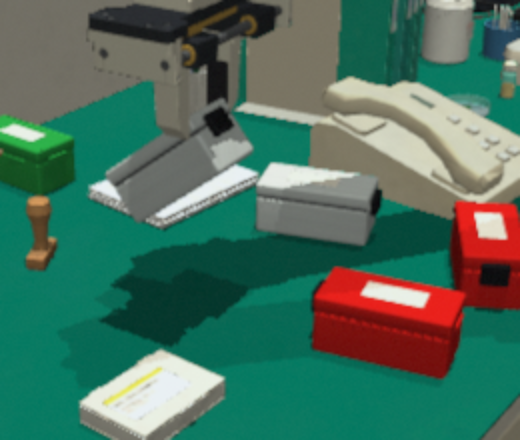

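Tilted about 40° latch up at 106 mm, so step 1 is done. I'll set it down, loosening the grip once the low edge touches the desk.

step_arm([
  {"tx": 0,"ty": 0,"tz": 25,"twist": 0,"hand": 1},
  {"tx": 0,"ty": 0,"tz": 50,"twist": 0,"hand": 1},
  {"tx": 0,"ty": 0,"tz": 65,"twist": 0,"hand": 1},
  {"tx": 0,"ty": 0,"tz": 72,"twist": 0,"hand": 1},
  {"tx": 0,"ty": 0,"tz": 72,"twist": 0,"hand": 1},
  {"tx": 0,"ty": 0,"tz": 72,"twist": 0,"hand": 1},
])

```text
time_s: 6.87
position: [0.4793, 0.3961, 0.0721]
tcp_rot: [[0.996, 0.085, -0.001], [0.085, -0.996, -0.0], [-0.001, 0.0, -1.0]]
contact_force: [0.5, 0.5, -1.3]
gripper_width: 0.606
grip_force: 40.0
```

step_arm([
  {"tx": 0,"ty": 0,"tz": 0,"twist": 0,"hand": 1},
  {"tx": -6,"ty": 0,"tz": 7,"twist": 0,"hand": 1},
  {"tx": -12,"ty": 0,"tz": 13,"twist": 0,"hand": 1},
  {"tx": -19,"ty": 0,"tz": 20,"twist": 0,"hand": 1},
  {"tx": -25,"ty": 0,"tz": 26,"twist": 0,"hand": 1},
  {"tx": -31,"ty": 0,"tz": 33,"twist": 0,"hand": 1},
  {"tx": -35,"ty": 0,"tz": 40,"twist": 0,"hand": 1},
  {"tx": -39,"ty": 0,"tz": 48,"twist": 0,"hand": 1},
  {"tx": -43,"ty": 0,"tz": 55,"twist": 0,"hand": 1},
  {"tx": -43,"ty": 0,"tz": 57,"twist": 0,"hand": 1},
  {"tx": -43,"ty": 0,"tz": 57,"twist": 0,"hand": 1},
], squeeze=4)

```text
time_s: 7.78
position: [0.4363, 0.3919, 0.0146]
tcp_rot: [[0.996, 0.085, -0.001], [0.085, -0.996, -0.001], [-0.001, 0.001, -1.0]]
contact_force: [0.2, -0.9, -1.0]
gripper_width: 0.611
grip_force: 4.0
```

```bash
cat >> h.py <<'E'
def tins(names='LR',zl=.035,zh=.07,xr=(.40,.60)):
    """tin tops in the top view: L: y>.29, R: y<.29"""
    p,d=grab_frame('top');P=cloud('top',d);hsv=cv2.cvtColor(p,cv2.COLOR_BGR2HSV)
    for n in names:
        yr=(.32,.46) if n=='L' else (.13,.30)
        m=(d>0)&(hsv[...,1]<90)&(P[...,2]>zl)&(P[...,2]<zh)&(P[...,0]>xr[0])&(P[...,0]<xr[1])&(P[...,1]>yr[0])&(P[...,1]<yr[1])
        q=P[m];r=cv2.minAreaRect((q[:,:2]*1000).astype(np.float32))
        b=cv2.boxPoints(r);e=max([b[1]-b[0],b[2]-b[1]],key=np.linalg.norm)
        a=np.arctan2(e[1],e[0]);a=(a+np.pi/2)%np.pi-np.pi/2
        print(n,np.round(r[0],1),np.round(r[1]),'yaw',round(a,3),'z p5,50,95',np.percentile(q[:,2],[5,50,95]).round(4))
    return p
E
python3 - <<'E'
from h import *
s=env.get_state(); print(s['contact_force'],s['position'],s['gripper_width'],s['time_s'])
p=grab_frame('scene')[0]; cv2.imwrite('pics/s3.png',cv2.resize(p[120:340,240:500],None,fx=2,fy=2))
E
```

```text
[ 0.17130165 -0.8816985  -0.96153756] [0.43629084 0.39187005 0.01459956] 0.6106280428409697 7.7833
```

View pics/s3.png

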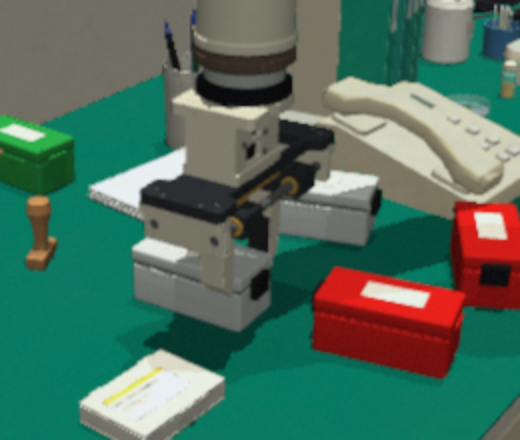

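step_arm([
  {"tx": 0,"ty": 0,"tz": 0,"twist": 0,"hand": -1},
  {"tx": 0,"ty": 0,"tz": 0,"twist": 0,"hand": -1},
  {"tx": 0,"ty": 0,"tz": 0,"twist": 0,"hand": -1},
  {"tx": 0,"ty": 0,"tz": -40,"twist": 0,"hand": -1},
  {"tx": 0,"ty": 0,"tz": -80,"twist": 0,"hand": -1},
  {"tx": -40,"ty": 0,"tz": -120,"twist": 0,"hand": -1},
  {"tx": -80,"ty": 0,"tz": -120,"twist": 0,"hand": -1},
  {"tx": -80,"ty": 0,"tz": -120,"twist": 0,"hand": -1},
])

```text
time_s: 8.5
position: [0.3526, 0.3871, 0.1382]
tcp_rot: [[0.996, 0.089, 0.001], [0.089, -0.996, 0.003], [0.001, -0.003, -1.0]]
contact_force: [-2.2, -0.3, -0.5]
gripper_width: 0.998
grip_force: 0.0
```

```bash
python3 - <<'E'
from h import *
p=tins('L'); cv2.imwrite('pics/t3.png',p[120:420,180:560])
F=[]
for i in range(6): grab_frame('top'); s=env.get_state(); F.append(s['contact_force'])
print(np.mean(F,0),np.std(F,0),s['position'],s['time_s'])
# phone edge profile
z=np.load('top0.npz');P=cloud('top',z['d']);Q=P[(P[...,0]>.3)&(P[...,0]<.56)&(P[...,1]>0)&(P[...,1]<.17)]
for y in range(60,150,10):
  r=[]
  for x in range(340,560,20):
    k=Q[(abs(Q[:,0]*1000-x-10)<10)&(abs(Q[:,1]*1000-y-5)<5)];r.append(int(k[:,2].max()*1000) if len(k) else -1)
  print(y,r)
E
```

```text
L [473.9 394.5] [117.  56.] yaw 0.082 z p5,50,95 [0.0473 0.0515 0.0553]
[ 0.3477185  -0.31527291  0.32113336] [0.51848701 0.70784804 0.45059017] [0.35822291 0.38499194 0.13474179] 8.85
60 [59, 67, 79, 89, 97, 100, 107, 107, 105, 105, 95]
70 [60, 68, 82, 93, 97, 103, 108, 107, 108, 107, 93]
80 [59, 70, 83, 92, 98, 103, 106, 107, 106, 109, 96]
90 [59, 69, 81, 89, 95, 101, 104, 109, 106, 106, 97]
100 [55, 66, 76, 77, 48, 53, 58, 67, 99, 97, 62]
110 [27, 36, 37, 41, 49, 46, 5, 4, 3, 7, 5]
120 [5, 4, 5, 3, 4, 6, 5, 4, 5, 3, 5]
130 [5, 5, 3, 3, 6, 4, 5, 4, 7, 3, 2]
140 [4, 6, 6, 5, 4, 3, 5, 3, 4, 6, 6]
```

step_arm([
  {"tx": 40,"ty": 0,"tz": 0,"twist": 0,"hand": -1},
  {"tx": 80,"ty": 0,"tz": 0,"twist": 0,"hand": -1},
  {"tx": 120,"ty": 0,"tz": 0,"twist": 0,"hand": -1},
  {"tx": 164,"ty": 0,"tz": 0,"twist": 0,"hand": -1},
  {"tx": 164,"ty": 0,"tz": 20,"twist": 0,"hand": -1},
  {"tx": 164,"ty": 0,"tz": 60,"twist": 0,"hand": -1},
  {"tx": 164,"ty": 0,"tz": 100,"twist": 0,"hand": -1},
  {"tx": 164,"ty": 0,"tz": 119,"twist": 0,"hand": -1},
  {"tx": 164,"ty": 0,"tz": 119,"twist": 0,"hand": -1},
  {"tx": 164,"ty": 0,"tz": 119,"twist": 0,"hand": 1},
  {"tx": 164,"ty": 0,"tz": 119,"twist": 0,"hand": 1},
  {"tx": 164,"ty": 0,"tz": 119,"twist": 0,"hand": 1},
  {"tx": 164,"ty": 0,"tz": 119,"twist": 0,"hand": 1},
  {"tx": 164,"ty": 0,"tz": 119,"twist": 0,"hand": 1},
  {"tx": 164,"ty": 0,"tz": 119,"twist": 0,"hand": 1},
], squeeze=4)

```text
time_s: 10.1
position: [0.5212, 0.3998, 0.0178]
tcp_rot: [[0.996, 0.085, 0.002], [0.085, -0.996, 0.001], [0.002, -0.001, -1.0]]
contact_force: [0.6, -0.6, 0.0]
gripper_width: 0.612
grip_force: 0.4
```

step_arm([
  {"tx": 0,"ty": 0,"tz": 0,"twist": 0,"hand": 1},
  {"tx": -4,"ty": 0,"tz": -9,"twist": 0,"hand": 1},
  {"tx": -8,"ty": 0,"tz": -17,"twist": 0,"hand": 1},
  {"tx": -12,"ty": 0,"tz": -25,"twist": 0,"hand": 1},
  {"tx": -18,"ty": 0,"tz": -32,"twist": 0,"hand": 1},
  {"tx": -24,"ty": 0,"tz": -39,"twist": 0,"hand": 1},
  {"tx": -31,"ty": 0,"tz": -45,"twist": 0,"hand": 1},
  {"tx": -37,"ty": 0,"tz": -50,"twist": 0,"hand": 1},
  {"tx": -43,"ty": 0,"tz": -54,"twist": 0,"hand": 1},
  {"tx": -43,"ty": 0,"tz": -54,"twist": 0,"hand": 1},
  {"tx": -43,"ty": 0,"tz": -54,"twist": 0,"hand": 1},
])

```text
time_s: 11.02
position: [0.4773, 0.3961, 0.0708]
tcp_rot: [[0.996, 0.085, 0.001], [0.085, -0.996, 0.001], [0.001, -0.001, -1.0]]
contact_force: [0.6, 1.2, 0.3]
gripper_width: 0.607
grip_force: 4.0
```

step_arm([
  {"tx": 0,"ty": 0,"tz": 0,"twist": 0,"hand": 1},
  {"tx": 0,"ty": 0,"tz": 0,"twist": 0,"hand": 1},
  {"tx": 0,"ty": 0,"tz": -25,"twist": 0,"hand": 1},
  {"tx": 0,"ty": 0,"tz": -50,"twist": 0,"hand": 1},
  {"tx": 0,"ty": 0,"tz": -75,"twist": 0,"hand": 1},
  {"tx": 0,"ty": 0,"tz": -75,"twist": 0,"hand": 1},
  {"tx": 0,"ty": 0,"tz": -75,"twist": 0,"hand": 1},
  {"tx": 0,"ty": 0,"tz": -75,"twist": 0,"hand": 1},
  {"tx": 0,"ty": 0,"tz": -75,"twist": 0,"hand": 1},
], squeeze=40)

```text
time_s: 11.77
position: [0.4768, 0.3945, 0.1435]
tcp_rot: [[0.996, 0.084, -0.002], [0.084, -0.996, -0.002], [-0.003, 0.002, -1.0]]
contact_force: [0.8, -0.3, -1.3]
gripper_width: 0.604
grip_force: 40.0
```

```bash
python3 - <<'E'
from h import *
F=[];M=[]
for i in range(8): p,d=grab_frame('scene'); s=env.get_state(); F.append(s['contact_force']);M.append(s['moment'])
print(np.mean(F,0),np.std(F,0),np.mean(M,0),s['position'],s['time_s'])
cv2.imwrite('pics/s4.png',cv2.resize(p[120:340,240:500],None,fx=2,fy=2))
P=cloud('scene',d); hsv=cv2.cvtColor(p,cv2.COLOR_BGR2HSV)
m=(d>0)&(hsv[...,1]<60)&(abs(P[...,0]-.45)<.09)&(abs(P[...,1]-.42)<.02)&(P[...,2]>.02)&(P[...,2]<.15)
print(cv2.minAreaRect((P[m][:,[0,2]]*1000).astype(np.float32)),m.sum())
E
```

```text
[-0.10580199  0.06001777 -1.24111635] [0.39405302 0.54480964 0.40184246] [ 0.01800132 -0.02155761  0.00924011] [0.47741779 0.39566953 0.14510244] 12.1667
((424.07086181640625, 108.11880493164062), (174.3339385986328, 52.449832916259766), 36.16061019897461) 1631
```

View pics/s4.png

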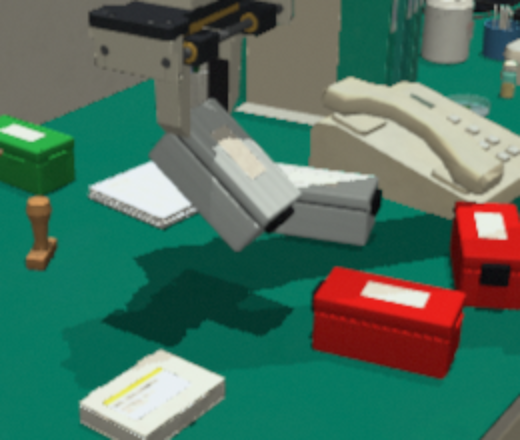

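L is tipped about 37° latch down (latch at 280,215), so step 2 is met. The weight is about 1.5 N, so the left tin is empty. Setting it back down.

step_arm([
  {"tx": 0,"ty": 0,"tz": 25,"twist": 0,"hand": 1},
  {"tx": 0,"ty": 0,"tz": 50,"twist": 0,"hand": 1},
  {"tx": 0,"ty": 0,"tz": 65,"twist": 0,"hand": 1},
  {"tx": 0,"ty": 0,"tz": 72,"twist": 0,"hand": 1},
  {"tx": 0,"ty": 0,"tz": 72,"twist": 0,"hand": 1},
])

```text
time_s: 12.58
position: [0.4772, 0.3949, 0.072]
tcp_rot: [[0.996, 0.085, -0.001], [0.085, -0.996, -0.002], [-0.002, 0.001, -1.0]]
contact_force: [0.1, 0.3, -1.0]
gripper_width: 0.603
grip_force: 40.0
```

step_arm([
  {"tx": 0,"ty": 0,"tz": 0,"twist": 0,"hand": 1},
  {"tx": 6,"ty": 0,"tz": 7,"twist": 0,"hand": 1},
  {"tx": 12,"ty": 0,"tz": 13,"twist": 0,"hand": 1},
  {"tx": 19,"ty": 0,"tz": 20,"twist": 0,"hand": 1},
  {"tx": 25,"ty": 0,"tz": 26,"twist": 0,"hand": 1},
  {"tx": 31,"ty": 0,"tz": 33,"twist": 0,"hand": 1},
  {"tx": 35,"ty": 0,"tz": 40,"twist": 0,"hand": 1},
  {"tx": 39,"ty": 0,"tz": 48,"twist": 0,"hand": 1},
  {"tx": 43,"ty": 0,"tz": 56,"twist": 0,"hand": 1},
  {"tx": 43,"ty": 0,"tz": 58,"twist": 0,"hand": 1},
  {"tx": 43,"ty": 0,"tz": 58,"twist": 0,"hand": 1},
  {"tx": 43,"ty": 0,"tz": 58,"twist": 0,"hand": -1},
  {"tx": 43,"ty": 0,"tz": 58,"twist": 0,"hand": -1},
  {"tx": 43,"ty": 0,"tz": 58,"twist": 0,"hand": -1},
  {"tx": 43,"ty": 0,"tz": 20,"twist": 0,"hand": -1},
  {"tx": 43,"ty": 0,"tz": -20,"twist": 0,"hand": -1},
  {"tx": 43,"ty": 0,"tz": -60,"twist": 0,"hand": -1},
  {"tx": 43,"ty": 0,"tz": -100,"twist": 0,"hand": -1},
], squeeze=4)

```text
time_s: 14.08
position: [0.5198, 0.3993, 0.1753]
tcp_rot: [[0.996, 0.085, -0.0], [0.085, -0.996, -0.0], [-0.0, 0.0, -1.0]]
contact_force: [0.0, 0.4, 0.4]
gripper_width: 0.992
grip_force: 0.0
```

```bash
python3 - <<'E'
from h import *
p=tins('LR'); s=env.get_state();print(s['position'],s['time_s'])
E
```

```text
L [424.5 406.6] [49. 19.] yaw 0.881 z p5,50,95 [0.0443 0.0505 0.0548]
R [504.2 198.5] [97. 45.] yaw 0.895 z p5,50,95 [0.0471 0.0517 0.0559]
[0.52384828 0.40307731 0.18517247] 14.1333
```

step_arm([
  {"tx": -20,"ty": 36,"tz": 0,"twist": -0.1,"hand": -1},
  {"tx": -40,"ty": 72,"tz": 0,"twist": -0.2,"hand": -1},
  {"tx": -55,"ty": 108,"tz": 0,"twist": -0.251,"hand": -1},
  {"tx": -62,"ty": 146,"tz": 0,"twist": -0.251,"hand": -1},
  {"tx": -62,"ty": 177,"tz": 0,"twist": -0.251,"hand": -1},
  {"tx": -62,"ty": 177,"tz": 0,"twist": -0.251,"hand": -1},
  {"tx": -62,"ty": 177,"tz": 40,"twist": -0.251,"hand": -1},
  {"tx": -62,"ty": 177,"tz": 40,"twist": -0.251,"hand": -1},
])

```text
time_s: 14.8
position: [0.4708, 0.2152, 0.1293]
tcp_rot: [[0.945, 0.328, -0.006], [0.328, -0.945, -0.003], [-0.006, 0.001, -1.0]]
contact_force: [-2.0, -1.3, -1.3]
gripper_width: 0.996
grip_force: 0.0
```

```bash
python3 - <<'E'
from h import *
p=tins('L'); s=env.get_state();print(s['position'],s['tcp_rot'][0],s['time_s'])
p,d=grab_frame('wrist');cv2.imwrite('pics/w5.png',p)
E
```

```text
L [474.4 394.5] [117.  56.] yaw 0.085 z p5,50,95 [0.0474 0.0516 0.0554]
[0.47106005 0.21624416 0.13107961] [ 0.94421976  0.32926983 -0.00551541] 14.85
```

View pics/w5.png

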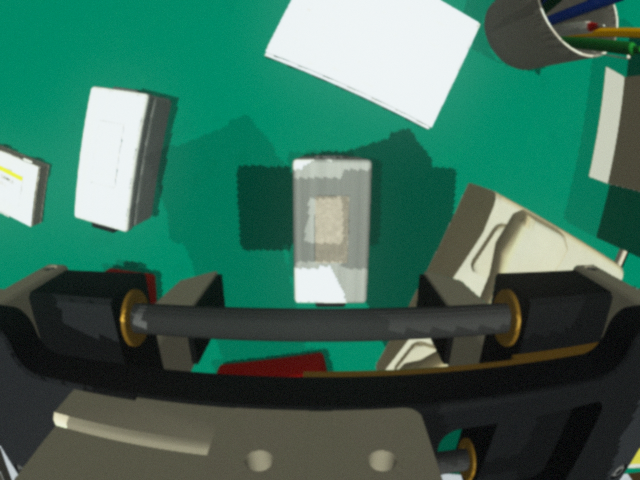

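The left tin stands flat at (110,160) in the wrist view. The right tin at (332,230) is aligned with the tool, and the phone is close on its right (530,240). I'll nudge the right tin about 40 mm left to clear the phone.

step_arm([
  {"tx": 0,"ty": 0,"tz": 40,"twist": 0,"hand": -1},
  {"tx": 0,"ty": 0,"tz": 80,"twist": 0,"hand": -1},
  {"tx": 0,"ty": 0,"tz": 106,"twist": 0,"hand": -1},
  {"tx": 0,"ty": 0,"tz": 106,"twist": 0,"hand": -1},
  {"tx": 0,"ty": -8,"tz": 106,"twist": 0,"hand": -1},
  {"tx": 0,"ty": -16,"tz": 106,"twist": 0,"hand": -1},
  {"tx": 0,"ty": -24,"tz": 106,"twist": 0,"hand": -1},
  {"tx": 0,"ty": -32,"tz": 106,"twist": 0,"hand": -1},
  {"tx": 0,"ty": -40,"tz": 106,"twist": 0,"hand": -1},
  {"tx": 0,"ty": -46,"tz": 106,"twist": 0,"hand": -1},
  {"tx": 0,"ty": -50,"tz": 106,"twist": 0,"hand": -1},
  {"tx": 0,"ty": -50,"tz": 106,"twist": 0,"hand": -1},
  {"tx": 0,"ty": -45,"tz": 106,"twist": 0,"hand": -1},
  {"tx": 0,"ty": -42,"tz": 80,"twist": 0,"hand": -1},
  {"tx": 0,"ty": -42,"tz": 40,"twist": 0,"hand": -1},
  {"tx": -40,"ty": -42,"tz": 0,"twist": 0,"hand": -1},
  {"tx": -80,"ty": -42,"tz": -10,"twist": 0,"hand": -1},
  {"tx": -120,"ty": -42,"tz": -10,"twist": 0,"hand": -1},
  {"tx": -120,"ty": -42,"tz": -10,"twist": 0,"hand": -1},
])

```text
time_s: 16.48
position: [0.3412, 0.2149, 0.1433]
tcp_rot: [[0.944, 0.33, -0.002], [0.33, -0.944, -0.003], [-0.003, 0.003, -1.0]]
contact_force: [0.2, -1.2, -0.0]
gripper_width: 1.002
grip_force: 0.0
```

```bash
sed -i "s/else (.13,.30)/else (.16,.335)/" h.py; python3 - <<'E'
from h import *
p=tins('LR'); s=env.get_state();print(s['position'],s['tcp_rot'][0],s['time_s'])
E
```

```text
L [474.3 394.4] [117.  56.] yaw 0.087 z p5,50,95 [0.0471 0.0515 0.0553]
R [459.6 247.9] [117.  56.] yaw 0.327 z p5,50,95 [0.047  0.0516 0.0558]
[0.34170045 0.21490169 0.14328232] [ 0.94383111  0.33042328 -0.00181501] 16.5333
```

step_arm([
  {"tx": 40,"ty": 4,"tz": 0,"twist": 0,"hand": -1},
  {"tx": 80,"ty": 7,"tz": 0,"twist": 0,"hand": -1},
  {"tx": 80,"ty": 7,"tz": 10,"twist": 0,"hand": -1},
  {"tx": 80,"ty": 7,"tz": 50,"twist": 0,"hand": -1},
  {"tx": 80,"ty": 7,"tz": 90,"twist": 0,"hand": -1},
  {"tx": 80,"ty": 7,"tz": 120,"twist": 0,"hand": -1},
  {"tx": 80,"ty": 7,"tz": 127,"twist": 0,"hand": -1},
  {"tx": 80,"ty": 7,"tz": 127,"twist": 0,"hand": 1},
  {"tx": 80,"ty": 7,"tz": 127,"twist": 0,"hand": 1},
  {"tx": 80,"ty": 7,"tz": 127,"twist": 0,"hand": 1},
  {"tx": 80,"ty": 7,"tz": 127,"twist": 0,"hand": 1},
  {"tx": 80,"ty": 7,"tz": 127,"twist": 0,"hand": 1},
  {"tx": 80,"ty": 7,"tz": 127,"twist": 0,"hand": 1},
  {"tx": 80,"ty": 7,"tz": 127,"twist": 0,"hand": 1},
], squeeze=4)

```text
time_s: 17.7
position: [0.4254, 0.2379, 0.0176]
tcp_rot: [[0.944, 0.329, 0.002], [0.329, -0.944, 0.001], [0.002, 0.0, -1.0]]
contact_force: [-0.4, -1.1, 5.6]
gripper_width: 0.608
grip_force: 4.0
```

step_arm([
  {"tx": 4,"ty": 0,"tz": -9,"twist": 0,"hand": 1},
  {"tx": 8,"ty": 0,"tz": -17,"twist": 0,"hand": 1},
  {"tx": 12,"ty": 0,"tz": -25,"twist": 0,"hand": 1},
  {"tx": 18,"ty": 0,"tz": -32,"twist": 0,"hand": 1},
  {"tx": 24,"ty": 0,"tz": -39,"twist": 0,"hand": 1},
  {"tx": 31,"ty": 0,"tz": -45,"twist": 0,"hand": 1},
  {"tx": 37,"ty": 0,"tz": -50,"twist": 0,"hand": 1},
  {"tx": 43,"ty": 0,"tz": -54,"twist": 0,"hand": 1},
  {"tx": 43,"ty": 0,"tz": -54,"twist": 0,"hand": 1},
  {"tx": 43,"ty": 0,"tz": -54,"twist": 0,"hand": 1},
])

```text
time_s: 18.53
position: [0.4652, 0.2519, 0.0707]
tcp_rot: [[0.944, 0.329, 0.0], [0.329, -0.944, 0.0], [0.0, -0.0, -1.0]]
contact_force: [-1.2, -0.7, 1.4]
gripper_width: 0.61
grip_force: 4.0
```

step_arm([
  {"tx": 0,"ty": 0,"tz": 0,"twist": 0,"hand": 1},
  {"tx": 0,"ty": 0,"tz": 0,"twist": 0,"hand": 1},
  {"tx": 0,"ty": 0,"tz": -25,"twist": 0,"hand": 1},
  {"tx": 0,"ty": 0,"tz": -50,"twist": 0,"hand": 1},
  {"tx": 0,"ty": 0,"tz": -75,"twist": 0,"hand": 1},
  {"tx": 0,"ty": 0,"tz": -75,"twist": 0,"hand": 1},
  {"tx": 0,"ty": 0,"tz": -75,"twist": 0,"hand": 1},
  {"tx": 0,"ty": 0,"tz": -75,"twist": 0,"hand": 1},
  {"tx": 0,"ty": 0,"tz": -75,"twist": 0,"hand": 1},
], squeeze=45)

```text
time_s: 19.28
position: [0.4634, 0.2507, 0.1434]
tcp_rot: [[0.944, 0.33, -0.003], [0.33, -0.944, -0.002], [-0.004, 0.001, -1.0]]
contact_force: [-0.0, -0.8, -3.6]
gripper_width: 0.606
grip_force: 45.0
```

```bash
python3 - <<'E'
from h import *
F=[];M=[]
for i in range(8): p,d=grab_frame('scene'); s=env.get_state(); F.append(s['contact_force']);M.append(s['moment'])
print(np.mean(F,0),np.std(F,0),np.mean(M,0),s['position'],s['time_s'])
cv2.imwrite('pics/s6.png',cv2.resize(p[120:340,240:500],None,fx=2,fy=2))
E
```

```text
[ 0.1808976   0.04653416 -3.51515156] [0.24287865 0.59062867 0.70180119] [-0.04463713  0.09269008 -0.00893081] [0.46480166 0.25176353 0.14509471] 19.6833
```

View pics/s6.png

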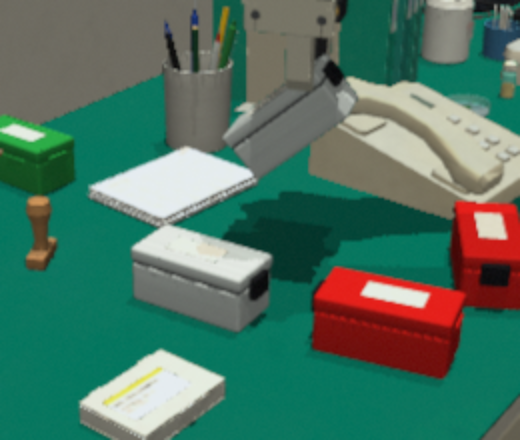

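The right tin is latch up (latch at 333,70) and well tilted. It weighs about 3.8 N, so it holds the ball. Setting it down and regripping at the hinge end.

step_arm([
  {"tx": 0,"ty": 0,"tz": 25,"twist": 0,"hand": 1},
  {"tx": 0,"ty": 0,"tz": 50,"twist": 0,"hand": 1},
  {"tx": 0,"ty": 0,"tz": 65,"twist": 0,"hand": 1},
  {"tx": 0,"ty": 0,"tz": 72,"twist": 0,"hand": 1},
  {"tx": 0,"ty": 0,"tz": 72,"twist": 0,"hand": 1},
])

```text
time_s: 20.1
position: [0.4635, 0.2512, 0.0721]
tcp_rot: [[0.944, 0.33, -0.003], [0.33, -0.944, -0.002], [-0.003, 0.0, -1.0]]
contact_force: [-0.0, -0.4, -3.2]
gripper_width: 0.602
grip_force: 45.0
```

step_arm([
  {"tx": 0,"ty": 0,"tz": 0,"twist": 0,"hand": 1},
  {"tx": -6,"ty": 0,"tz": 7,"twist": 0,"hand": 1},
  {"tx": -12,"ty": 0,"tz": 13,"twist": 0,"hand": 1},
  {"tx": -19,"ty": 0,"tz": 20,"twist": 0,"hand": 1},
  {"tx": -25,"ty": 0,"tz": 26,"twist": 0,"hand": 1},
  {"tx": -31,"ty": 0,"tz": 33,"twist": 0,"hand": 1},
  {"tx": -35,"ty": 0,"tz": 40,"twist": 0,"hand": 1},
  {"tx": -39,"ty": 0,"tz": 48,"twist": 0,"hand": 1},
  {"tx": -43,"ty": 0,"tz": 55,"twist": 0,"hand": 1},
  {"tx": -43,"ty": 0,"tz": 57,"twist": 0,"hand": 1},
  {"tx": -43,"ty": 0,"tz": 57,"twist": 0,"hand": 1},
  {"tx": -43,"ty": 0,"tz": 57,"twist": 0,"hand": -1},
  {"tx": -43,"ty": 0,"tz": 57,"twist": 0,"hand": -1},
  {"tx": -43,"ty": 0,"tz": 57,"twist": 0,"hand": -1},
  {"tx": -43,"ty": 0,"tz": 20,"twist": 0,"hand": -1},
  {"tx": -43,"ty": 0,"tz": -20,"twist": 0,"hand": -1},
  {"tx": -80,"ty": 0,"tz": -50,"twist": 0,"hand": -1},
  {"tx": -120,"ty": 0,"tz": -70,"twist": 0,"hand": -1},
  {"tx": -120,"ty": 0,"tz": -70,"twist": 0,"hand": -1},
], squeeze=4)

```text
time_s: 21.68
position: [0.349, 0.2115, 0.1458]
tcp_rot: [[0.944, 0.331, 0.002], [0.331, -0.944, -0.001], [0.002, 0.002, -1.0]]
contact_force: [-0.6, -0.5, -0.4]
gripper_width: 0.996
grip_force: 0.0
```

```bash
python3 - <<'E'
from h import *
p=tins('LR'); s=env.get_state();print(s['position'],s['tcp_rot'][0],s['time_s'])
E
```

```text
L [474.3 394.5] [117.  56.] yaw 0.085 z p5,50,95 [0.0468 0.0516 0.0555]
R [450.4 245.7] [112.  56.] yaw 0.334 z p5,50,95 [0.0475 0.0515 0.0557]
[0.34967239 0.21138894 0.14556653] [0.94373076 0.33069934 0.00319362] 21.7333
```

step_arm([
  {"tx": 40,"ty": 0,"tz": 0,"twist": 0,"hand": -1},
  {"tx": 80,"ty": 0,"tz": 0,"twist": 0,"hand": -1},
  {"tx": 120,"ty": 1,"tz": 0,"twist": 0,"hand": -1},
  {"tx": 152,"ty": 1,"tz": 0,"twist": 0,"hand": -1},
  {"tx": 152,"ty": 1,"tz": 20,"twist": 0,"hand": -1},
  {"tx": 152,"ty": 1,"tz": 60,"twist": 0,"hand": -1},
  {"tx": 152,"ty": 1,"tz": 100,"twist": 0,"hand": -1},
  {"tx": 152,"ty": 1,"tz": 129,"twist": 0,"hand": -1},
  {"tx": 152,"ty": 1,"tz": 129,"twist": 0,"hand": -1},
  {"tx": 152,"ty": 1,"tz": 129,"twist": 0,"hand": 1},
  {"tx": 152,"ty": 1,"tz": 129,"twist": 0,"hand": 1},
  {"tx": 152,"ty": 1,"tz": 129,"twist": 0,"hand": 1},
  {"tx": 152,"ty": 1,"tz": 129,"twist": 0,"hand": 1},
  {"tx": 152,"ty": 1,"tz": 129,"twist": 0,"hand": 1},
  {"tx": 152,"ty": 1,"tz": 129,"twist": 0,"hand": 1},
  {"tx": 152,"ty": 1,"tz": 129,"twist": 0,"hand": 1},
], squeeze=4)

```text
time_s: 23.07
position: [0.4965, 0.2619, 0.0157]
tcp_rot: [[0.944, 0.329, 0.002], [0.329, -0.944, 0.001], [0.003, -0.0, -1.0]]
contact_force: [0.3, -1.2, 5.4]
gripper_width: 0.607
grip_force: 4.0
```

step_arm([
  {"tx": -4,"ty": 0,"tz": -9,"twist": 0,"hand": 1},
  {"tx": -8,"ty": 0,"tz": -17,"twist": 0,"hand": 1},
  {"tx": -12,"ty": 0,"tz": -25,"twist": 0,"hand": 1},
  {"tx": -18,"ty": 0,"tz": -32,"twist": 0,"hand": 1},
  {"tx": -24,"ty": 0,"tz": -39,"twist": 0,"hand": 1},
  {"tx": -31,"ty": 0,"tz": -45,"twist": 0,"hand": 1},
  {"tx": -37,"ty": 0,"tz": -50,"twist": 0,"hand": 1},
  {"tx": -43,"ty": 0,"tz": -54,"twist": 0,"hand": 1},
  {"tx": -43,"ty": 0,"tz": -54,"twist": 0,"hand": 1},
  {"tx": -43,"ty": 0,"tz": -54,"twist": 0,"hand": 1},
])

```text
time_s: 23.9
position: [0.4548, 0.2471, 0.0688]
tcp_rot: [[0.944, 0.33, 0.001], [0.33, -0.944, -0.0], [0.001, 0.0, -1.0]]
contact_force: [-0.2, 0.3, -0.3]
gripper_width: 0.61
grip_force: 4.0
```

step_arm([
  {"tx": 0,"ty": 0,"tz": 0,"twist": 0,"hand": 1},
  {"tx": 0,"ty": 0,"tz": 0,"twist": 0,"hand": 1},
  {"tx": 0,"ty": 0,"tz": -25,"twist": 0,"hand": 1},
  {"tx": 0,"ty": 0,"tz": -50,"twist": 0,"hand": 1},
  {"tx": 0,"ty": 0,"tz": -75,"twist": 0,"hand": 1},
  {"tx": 0,"ty": 0,"tz": -75,"twist": 0,"hand": 1},
  {"tx": 0,"ty": 0,"tz": -75,"twist": 0,"hand": 1},
  {"tx": 0,"ty": 0,"tz": -75,"twist": 0,"hand": 1},
  {"tx": 0,"ty": 0,"tz": -75,"twist": 0,"hand": 1},
], squeeze=45)

```text
time_s: 24.65
position: [0.4537, 0.2464, 0.1416]
tcp_rot: [[0.944, 0.329, -0.003], [0.329, -0.944, -0.001], [-0.003, 0.0, -1.0]]
contact_force: [-0.1, 0.1, -3.7]
gripper_width: 0.602
grip_force: 45.0
```

```bash
python3 - <<'E'
from h import *
F=[]
for i in range(8): p,d=grab_frame('scene'); s=env.get_state(); F.append(s['contact_force'])
print(np.mean(F,0),s['position'],s['time_s'])
cv2.imwrite('pics/s7.png',cv2.resize(p[120:340,240:500],None,fx=2,fy=2))
E
```

```text
[ 0.19792647  0.05990829 -3.68765894] [0.45472392 0.24717352 0.14308732] 25.05
```

View pics/s7.png

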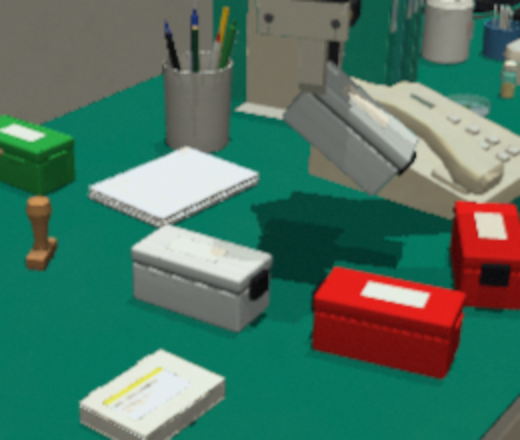

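The right tin is tipped latch down (latch at 408,165) in the air, so step 4 is met. I'll set it flat, regrip at its centre and carry it to the pad.

step_arm([
  {"tx": 0,"ty": 0,"tz": 25,"twist": 0,"hand": 1},
  {"tx": 0,"ty": 0,"tz": 50,"twist": 0,"hand": 1},
  {"tx": 0,"ty": 0,"tz": 65,"twist": 0,"hand": 1},
  {"tx": 0,"ty": 0,"tz": 71,"twist": 0,"hand": 1},
  {"tx": 0,"ty": 0,"tz": 71,"twist": 0,"hand": 1},
])

```text
time_s: 25.47
position: [0.4547, 0.247, 0.0716]
tcp_rot: [[0.944, 0.329, -0.001], [0.329, -0.944, -0.001], [-0.001, 0.0, -1.0]]
contact_force: [0.2, 0.2, -2.7]
gripper_width: 0.602
grip_force: 45.0
```

step_arm([
  {"tx": 0,"ty": 0,"tz": 0,"twist": 0,"hand": 1},
  {"tx": 6,"ty": 0,"tz": 7,"twist": 0,"hand": 1},
  {"tx": 12,"ty": 0,"tz": 13,"twist": 0,"hand": 1},
  {"tx": 19,"ty": 0,"tz": 20,"twist": 0,"hand": 1},
  {"tx": 25,"ty": 0,"tz": 26,"twist": 0,"hand": 1},
  {"tx": 31,"ty": 0,"tz": 33,"twist": 0,"hand": 1},
  {"tx": 35,"ty": 0,"tz": 40,"twist": 0,"hand": 1},
  {"tx": 39,"ty": 0,"tz": 47,"twist": 0,"hand": 1},
  {"tx": 43,"ty": 0,"tz": 54,"twist": 0,"hand": 1},
  {"tx": 43,"ty": 0,"tz": 56,"twist": 0,"hand": 1},
  {"tx": 43,"ty": 0,"tz": 56,"twist": 0,"hand": 1},
  {"tx": 43,"ty": 0,"tz": 56,"twist": 0,"hand": -1},
  {"tx": 43,"ty": 0,"tz": 56,"twist": 0,"hand": -1},
  {"tx": 43,"ty": 0,"tz": 56,"twist": 0,"hand": -1},
  {"tx": 43,"ty": 0,"tz": 20,"twist": 0,"hand": -1},
  {"tx": 43,"ty": 0,"tz": -20,"twist": 0,"hand": -1},
  {"tx": 3,"ty": 0,"tz": -50,"twist": 0,"hand": -1},
  {"tx": -37,"ty": 0,"tz": -70,"twist": 0,"hand": -1},
  {"tx": -77,"ty": 0,"tz": -70,"twist": 0,"hand": -1},
  {"tx": -117,"ty": 0,"tz": -70,"twist": 0,"hand": -1},
], squeeze=4)

```text
time_s: 27.13
position: [0.3504, 0.2109, 0.1437]
tcp_rot: [[0.944, 0.329, 0.003], [0.329, -0.944, 0.001], [0.003, 0.0, -1.0]]
contact_force: [-0.3, 1.2, 0.9]
gripper_width: 1.001
grip_force: 0.0
```

```bash
sed -i 's/xr=(.40,.60)/xr=(.37,.60)/' h.py; python3 - <<'E'
from h import *
p=tins('LR'); s=env.get_state();print(s['position'],s['tcp_rot'][0],s['time_s'])
E
```

```text
L [450.9 392.5] [164.  56.] yaw 0.085 z p5,50,95 [0.0468 0.0516 0.0555]
R [449.6 244.5] [117.  57.] yaw 0.333 z p5,50,95 [0.047  0.0516 0.0555]
[0.33858518 0.20486249 0.14037618] [ 0.94315815  0.33224153 -0.00826241] 27.1833
```

step_arm([
  {"tx": 40,"ty": 0,"tz": 0,"twist": 0,"hand": -1},
  {"tx": 80,"ty": 0,"tz": 0,"twist": 0,"hand": -1},
  {"tx": 115,"ty": 1,"tz": 0,"twist": 0,"hand": -1},
  {"tx": 115,"ty": 1,"tz": 15,"twist": 0,"hand": -1},
  {"tx": 115,"ty": 1,"tz": 55,"twist": 0,"hand": -1},
  {"tx": 115,"ty": 1,"tz": 95,"twist": 0,"hand": -1},
  {"tx": 115,"ty": 1,"tz": 127,"twist": 0,"hand": -1},
  {"tx": 115,"ty": 1,"tz": 127,"twist": 0,"hand": -1},
  {"tx": 115,"ty": 1,"tz": 127,"twist": 0,"hand": 1},
  {"tx": 115,"ty": 1,"tz": 127,"twist": 0,"hand": 1},
  {"tx": 115,"ty": 1,"tz": 127,"twist": 0,"hand": 1},
  {"tx": 115,"ty": 1,"tz": 127,"twist": 0,"hand": 1},
  {"tx": 115,"ty": 1,"tz": 127,"twist": 0,"hand": 1},
  {"tx": 115,"ty": 1,"tz": 127,"twist": 0,"hand": 1},
  {"tx": 115,"ty": 1,"tz": 127,"twist": 0,"hand": 1},
  {"tx": 115,"ty": 1,"tz": 127,"twist": 0,"hand": 1},
], squeeze=45)

```text
time_s: 28.52
position: [0.4608, 0.2484, 0.0166]
tcp_rot: [[0.944, 0.329, 0.002], [0.329, -0.944, 0.001], [0.002, -0.0, -1.0]]
contact_force: [-1.6, -1.0, 7.3]
gripper_width: 0.607
grip_force: 45.0
```

step_arm([
  {"tx": 0,"ty": 0,"tz": -20,"twist": 0,"hand": 1},
  {"tx": 0,"ty": 0,"tz": -55,"twist": 0,"hand": 1},
  {"tx": 0,"ty": 0,"tz": -90,"twist": 0,"hand": 1},
  {"tx": 10,"ty": 5,"tz": -100,"twist": 0.04,"hand": 1},
  {"tx": 35,"ty": 16,"tz": -100,"twist": 0.1,"hand": 1},
  {"tx": 62,"ty": 29,"tz": -100,"twist": 0.18,"hand": 1},
  {"tx": 90,"ty": 42,"tz": -100,"twist": 0.26,"hand": 1},
  {"tx": 118,"ty": 55,"tz": -100,"twist": 0.34,"hand": 1},
  {"tx": 146,"ty": 68,"tz": -100,"twist": 0.4,"hand": 1},
  {"tx": 162,"ty": 76,"tz": -100,"twist": 0.43,"hand": 1},
  {"tx": 168,"ty": 78,"tz": -100,"twist": 0.43,"hand": 1},
  {"tx": 168,"ty": 78,"tz": -100,"twist": 0.43,"hand": 1},
  {"tx": 168,"ty": 78,"tz": -100,"twist": 0.43,"hand": 1},
])

```text
time_s: 29.6
position: [0.6423, 0.2298, 0.1143]
tcp_rot: [[0.996, -0.093, -0.003], [-0.093, -0.996, -0.0], [-0.003, 0.0, -1.0]]
contact_force: [0.4, 0.3, -3.6]
gripper_width: 0.603
grip_force: 45.0
```

```bash
python3 - <<'E'
from h import *
F=[]
for i in range(4):p,d=grab_frame('scene'); s=env.get_state(); F.append(s['contact_force'])
print(np.mean(F,0),s['position'],s['time_s'])
P=cloud('scene',d); hsv=cv2.cvtColor(p,cv2.COLOR_BGR2HSV)
# facing (+y) side of the tin: y about .255
m=(d>0)&(hsv[...,1]<60)&(abs(P[...,0]-.637)<.07)&(abs(P[...,1]-.257)<.013)&(P[...,2]>.06)&(P[...,2]<.16)
for x in range(575,700,15):
    k=P[m&(abs(P[...,0]*1000-x)<7)]; print(x,k[:,2].min().round(3) if len(k) else None,end=' ; ')
cv2.imwrite('pics/s8.png',cv2.resize(p[60:280,240:500],None,fx=2,fy=2))
E
```

```text
[ 0.07029606  0.23472844 -3.77496197] [0.64257378 0.23027762 0.11530037] 29.8
575 0.101 ; 590 0.099 ; 605 0.098 ; 620 0.098 ; 635 0.102 ; 650 0.102 ; 665 0.101 ; 680 0.101 ; 695 0.128 ;
```

View pics/s8.png

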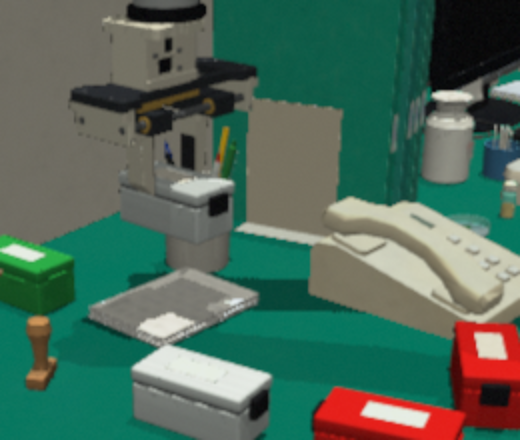

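The tin is level over the pad (crop 178,210). I'll lower it, slowing at the end.

step_arm([
  {"tx": 0,"ty": 0,"tz": 20,"twist": 0,"hand": 1},
  {"tx": 0,"ty": 0,"tz": 40,"twist": 0,"hand": 1},
  {"tx": 0,"ty": 0,"tz": 58,"twist": 0,"hand": 1},
  {"tx": 0,"ty": 0,"tz": 70,"twist": 0,"hand": 1},
  {"tx": 0,"ty": 0,"tz": 78,"twist": 0,"hand": 1},
  {"tx": 0,"ty": 0,"tz": 83,"twist": 0,"hand": 1},
  {"tx": 0,"ty": 0,"tz": 86,"twist": 0,"hand": 1},
  {"tx": 0,"ty": 0,"tz": 86,"twist": 0,"hand": 1},
  {"tx": 0,"ty": 0,"tz": 86,"twist": 0,"hand": 1},
])

```text
time_s: 30.55
position: [0.6447, 0.2299, 0.0301]
tcp_rot: [[0.996, -0.094, 0.001], [-0.094, -0.996, 0.0], [0.001, -0.001, -1.0]]
contact_force: [0.8, 0.1, -3.3]
gripper_width: 0.603
grip_force: 45.0
```

step_arm([
  {"tx": 0,"ty": 0,"tz": 1,"twist": 0,"hand": 1},
  {"tx": 0,"ty": 0,"tz": 2,"twist": 0,"hand": 1},
  {"tx": 0,"ty": 0,"tz": 3,"twist": 0,"hand": 1},
  {"tx": 0,"ty": 0,"tz": 3,"twist": 0,"hand": 1},
  {"tx": 0,"ty": 0,"tz": 3,"twist": 0,"hand": 1},
])

```text
time_s: 30.97
position: [0.6444, 0.2296, 0.0266]
tcp_rot: [[0.996, -0.094, 0.001], [-0.094, -0.996, 0.0], [0.001, -0.0, -1.0]]
contact_force: [0.9, -0.3, -3.4]
gripper_width: 0.602
grip_force: 45.0
```

step_arm([
  {"tx": 0,"ty": 0,"tz": 1,"twist": 0,"hand": 1},
  {"tx": 0,"ty": 0,"tz": 2,"twist": 0,"hand": 1},
  {"tx": 0,"ty": 0,"tz": 2,"twist": 0,"hand": 1},
  {"tx": 0,"ty": 0,"tz": 2,"twist": 0,"hand": 1},
])

```text
time_s: 31.3
position: [0.6444, 0.2297, 0.0264]
tcp_rot: [[0.996, -0.094, 0.001], [-0.094, -0.996, -0.0], [0.001, 0.0, -1.0]]
contact_force: [-4.1, -1.4, 8.4]
gripper_width: 0.606
grip_force: 45.0
```

Contact made. I'll release, lift straight up and back away.

step_arm([
  {"tx": 0,"ty": 0,"tz": -1,"twist": 0,"hand": 0.1},
  {"tx": 0,"ty": 0,"tz": -1,"twist": 0,"hand": -0.3},
  {"tx": 0,"ty": 0,"tz": -1,"twist": 0,"hand": -1},
  {"tx": 0,"ty": 0,"tz": -1,"twist": 0,"hand": -1},
  {"tx": 0,"ty": 0,"tz": -1,"twist": 0,"hand": -1},
  {"tx": 0,"ty": 0,"tz": -20,"twist": 0,"hand": -1},
  {"tx": 0,"ty": 0,"tz": -60,"twist": 0,"hand": -1},
  {"tx": 0,"ty": 0,"tz": -100,"twist": 0,"hand": -1},
  {"tx": 0,"ty": 0,"tz": -140,"twist": 0,"hand": -1},
  {"tx": -40,"ty": 0,"tz": -160,"twist": 0,"hand": -1},
  {"tx": -80,"ty": 0,"tz": -160,"twist": 0,"hand": -1},
  {"tx": -120,"ty": 0,"tz": -160,"twist": 0,"hand": -1},
  {"tx": -160,"ty": 0,"tz": -160,"twist": 0,"hand": -1},
  {"tx": -200,"ty": 0,"tz": -160,"twist": 0,"hand": -1},
  {"tx": -200,"ty": 0,"tz": -160,"twist": 0,"hand": -1},
  {"tx": -200,"ty": 0,"tz": -160,"twist": 0,"hand": -1},
])

```text
time_s: 32.63
position: [0.4429, 0.2489, 0.1846]
tcp_rot: [[0.996, -0.09, 0.0], [-0.09, -0.996, -0.001], [0.001, 0.001, -1.0]]
contact_force: [1.7, -0.5, -0.8]
gripper_width: 0.999
grip_force: 0.0
```

```bash
python3 - <<'E'
from h import *
tins('L',xr=(.40,.6)); p=tins('R',zl=.045,zh=.08,xr=(.56,.72)); s=env.get_state();print(s['position'],s['gripper_width'],s['time_s'])
E
```

```text
L [474.5 394.5] [117.  56.] yaw 0.085 z p5,50,95 [0.047  0.0516 0.0554]
R [632.4 230.5] [ 56. 117.] yaw -0.1 z p5,50,95 [0.0566 0.0614 0.0654]
[0.44624933 0.24849144 0.18488285] 1.0018542072299452 32.7333
```

The ball tin is on the pad about 6 mm from its centre, with its top at 61 mm, level. The empty tin stands on the desk and the gripper is clear, so I hand in.

```bash
python3 -c "
from bench import order
print(order.job_done())"
```

```text
the job is handed in; nothing more can be done
None
```

The job is handed in at about 33 s with no verdict returned: the right tin (about 3.8 N, holds the ball) stands upright about 6 mm from the pad's centre, the empty left tin (about 1.5 N) is upright on the desk, both were tipped in order, the right tin was first nudged about 40 mm left to clear the phone, and the stamp and sample box were never touched.

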